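# Find the rattling ball case and hold it out

## Robot

A 6-joint arm with a two-finger parallel gripper is mounted at the origin on the work surface. World frame = base frame: x ahead of the robot, y to its left, z up, the work surface at z = 0. Lengths are in m, angles in degrees, forces in N, time in s.
With the tool pointing down it reaches from about 0.3 to 0.75 m from the base axis. Payload 8.5 kg.
Tool frame: the origin (TCP) lies at the very end of the fingers, on their centre line; the grasp point (between the pads) lies 19 mm behind it; x points along the fingers, y is the direction in which the jaws open and shut, and the axes are right-handed (so a half turn about x gives the same grasp; the last joint's range is limited). The gripper opens to 85 mm and grips with 20 to 120 N. Pads are 22 mm wide; open, the fingers measure 114 mm over their backs; the gripper's body (76 mm by 85 mm) begins 54 mm behind the grasp point. The pads swing forward as they close: fully open they stand 13 mm farther back than shut.
Start: joints at [-88.654, 21.807, 74.336, -0, 83.858, -12.336], TCP at [0.13, -0.534, 0.231] pointing down, gripper open.
Joint ranges: [-178.18, 178.18], [-50.72, 133.34], [12.68, 142.11], [-81.47, 261.47], [9.98, 163.14], [-165.26, 165.26]. Speed limits (degrees/s): [136.94, 136.94, 180, 180, 180, 180].

## Interface

Orientations are given as a 3x3 rotation matrix whose columns are the frame's x, y, z axes.
In Python, from rig import env, eyes, close_job gives the robot as it stands.
- The arm moves only by the shell command python3 -m pendant 'ROWS' [OPENING] [FORCE]. ROWS is a JSON object of lists of equal length, an entry for each row: "travel": the shift along the world's x, y, z in mm, a list of three; "delta_rot": the turn, a rotation vector about the world's x, y, z in rad, a list of three. In form: {"travel": [[x, y, z], ...], "delta_rot": [[wx, wy, wz], ...]}. A call has 1 to 20 rows; each row shifts and turns the commanded pose from where the row before left it; what a row does not reach is not made up. A row lasts 1/12 s, in which the tool goes at most 41.7 mm and 7.16 degrees, less where a joint would pass 70% of its speed; a pose out of reach is approached as far as the arm can. A call with a gripper value outside its range is refused whole. OPENING is the finger opening in mm, from 0 to 85.4, set as the call begins (- or left out, the last holds). The fingers move at their own pace and stop on an object; FORCE is the grip in N (left out, the last holds). Time passes only in rows, so rows that do not move let the fingers close. It gives the time, the measured TCP pose, the force and the opening at its end, in the units of the state.
- env.observe(): the state, without advancing time (a new reading comes with each control period).
- eyes.get_image(name): name is "side" or "top"; returns the picture (420x560x3 uint8, red, green, blue); there is no depth.
- eyes.camera_model(name): a dict with "vfov" (degrees; the focal length in pixels is half the picture's height over the tangent of half this angle, whatever the lens; pixels are square), "cx", "cy" (the principal point, pixels), "pose" (4x4, takes a point from camera to world coordinates). Camera axes: x right, y up, looking along -z (the intrinsics and any distortion apply to the point x, -y, -z); pixel columns grow to the right and rows downward; lengths in m; the calibration is good to about 2 mm. A picture is of the moment at which its call begins. camera_model takes no time and is no camera call.
- close_job(): hands the job in, once; it reports no verdict.
The state is a dict: "time_s": time; "q": joint angles; "qvel": joint speeds; "joint_efforts": joint torques, N m; "position": TCP position; "tool_rot": TCP orientation; "ft_force": force on the tool from outside, world axes, zero at the start; "wrist_torque": the same for the moment, N m; "grip_width": finger opening in m.
Only numpy, scipy, OpenCV 4.12 (cv2) and the standard library are available. Lean on these libraries where they do the work, as an engineer would, in place of code of your own. Each camera call takes 0.05 s, during which the arm holds its last target. There are 200 camera calls.

## Task

One of the three sealed cases on the white tray still has a loose milling ball inside; the other two are packed tight. Lift the cases off the tray one at a time and shake or rock them end to end to find the one that rattles, lay any silent case flat back in the tray, and let the ball of the chosen case run right to both ends a couple of times in the gripper, even if that case is the last one left. Finish still holding the rattling case level and still, centred 10 to 20 cm above the yellow disc, without dropping or upending a case or disturbing the other things on the bench.

Things in the scene. Friction and masses are not known exactly. Their poses are not given: they have to be found in the camera images.
- case_left: sealed grey metal case, outwardly like the other two: a box 120 mm (its x) by 50 mm (its y) by 46 mm high, blue lid, white label on top, 0.35 to 0.47 kg in all (weight says nothing about the contents). Origin: centre of its underside. At the start it lies flat on the tray floor, long side along the tray's x, in the left (+y) third.
- case_mid: sealed grey metal case, outwardly like the other two: a box 120 mm (its x) by 50 mm (its y) by 46 mm high, blue lid, white label on top, 0.35 to 0.47 kg in all (weight says nothing about the contents). Origin: centre of its underside. At the start it lies flat on the tray floor, long side along the tray's x, in the middle of the row.
- case_right: sealed grey metal case, outwardly like the other two: a box 120 mm (its x) by 50 mm (its y) by 46 mm high, blue lid, white label on top, 0.35 to 0.47 kg in all (weight says nothing about the contents). Origin: centre of its underside. At the start it lies flat on the tray floor, long side along the tray's x, in the right (-y) third.
- tray: fixed white plastic tray, 180 mm (its x) by 520 mm (its y), rim 14 mm high and 5 mm thick. Origin: centre of its underside; its inner floor is 5 mm above the origin. The cases lie across it, about 170 mm apart along its y axis, near its middle line.
- mark_top (a point): centre of the top of the fixed yellow hand-over disc lying on the bench beyond the tray, 90 mm in diameter, 3 mm thick, with a black dot.
- mark: the same yellow disc; origin at the centre of its underside.
- case_left_mid (a point): centre of case_left, 23 mm above its underside. Contents: exactly one of the three cases, drawn anew each time, holds a loose hard ball (32 mm, 0.22 kg) in a hollow 112 mm long (case x), 42 mm wide and 38 mm high: it runs freely up to 80 mm end to end and knocks on the end walls.
- case_mid_mid (a point): centre of case_mid, 23 mm above its underside. Feeling it: tilted 0.3 rad end down, the ball runs to the low end in under 0.5 s, knocks, and mostly stays near that end when the case is then levelled; its weight there shifts the moment on the wrist about the case's y axis by 0.06 to 0.08 N m each way from the middle (once the arm has settled). A silent case shifts it by less than 0.02.
- case_right_mid (a point): centre of case_right, 23 mm above its underside. The two silent cases hold a 0.22 kg block that fills them, with about 1 mm of play. A grip of about 40 N at mid height, mid length, holds a case well; much more may squeeze it out of place.
- spatula: thin micro-spatula with a red handle, 145 mm long, 14 mm wide, lying in the tray along its x between the left and middle cases; bystander.
- tweezers: steel tweezers, 125 mm long, 17 mm wide, lying in the tray along its x between the middle and right cases; bystander.
- mortar: white ceramic mortar, 84 mm across, 45 mm high, bench, beyond the tray on the left; origin under its centre; bystander.
- red_can: red and yellow can, 68 mm across, 95 mm high, bench, beyond the tray on the right; origin under its centre; bystander.
- amber_jar: amber glass jar, 60 mm across, 85 mm high, bench, right of the tray; origin under its centre; bystander.
- rinse_bottle: white bottle with red cap, 64 mm across, 160 mm high, bench, right of the tray; origin under its centre; bystander.
- vial: small glass vial with black cap, 36 mm across, 60 mm high, bench, left of the tray; origin under its centre; bystander.

How it is judged:
By the outcome, as a careful person would: the job done as asked, in the order asked, and still so for the second after the job is handed in, while the arm keeps its last pose, push and grip.
It also fails if it takes over 72 s, if anything falls off the work surface, if the arm or the gripper's body presses on something with over 40 N, if the wrist force passes 120 N, or if a joint passes its speed limit or range.

## Working session

There is one attempt and no reset: what is moved stays moved. The work goes in short steps, Python scripts to look and compute and a shell command to move; the robot and the scene stay as the last step left them, time stands still between calls to the robot, and variables do not carry over. Pictures are saved under pics/ and viewed, about 8 in all and at most 12, crops included, and the job is handed in when it is done.

```bash
mkdir -p pics; ls; python3 - <<'E'
from rig import env, eyes
import cv2, json
for n in("top","side"):
    cv2.imwrite(f"pics/{n}0.png",eyes.get_image(n)[:,:,::-1]); print(eyes.camera_model(n))
s=env.observe(); print(s)
E
```

```text
pics
{'vfov': 46.356588273945945, 'cx': 284.1539996813818, 'cy': 211.0434178276353, 'pose': array([[ 0.00997595,  0.99692051, -0.07778155,  0.4183562 ],
       [-0.99983758,  0.01111222,  0.01418935,  0.00580522],
       [ 0.01500998,  0.07762737,  0.99686945,  1.4795916 ],
       [ 0.        ,  0.        ,  0.        ,  1.        ]])}
{'vfov': 44.484272656176074, 'cx': 276.5596613104524, 'cy': 211.90486440340192, 'pose': array([[-0.80157369,  0.37391975, -0.46654435, -0.08189023],
       [-0.59778593, -0.5161772 ,  0.6133621 ,  0.78025684],
       [-0.01147135,  0.77054858,  0.63727804,  0.89918575],
       [ 0.        ,  0.        ,  0.        ,  1.        ]])}
{'time_s': 0.1, 'q': array([-8.86539776e+01,  2.18381071e+01,  7.43772034e+01, -2.00998983e-03,
        8.38562934e+01, -1.23341714e+01]), 'qvel': array([-0.03367784, -0.01013977, -0.0836201 , -0.0267304 ,  0.08889272,
        0.06362054]), 'joint_efforts': array([ 4.55233516e-03, -4.49222302e+01, -2.31660819e+01, -1.44734595e-04,
        3.62566578e-03,  7.58313263e-06]), 'position': array([ 0.13007429, -0.53415012,  0.23078323]), 'tool_rot': array([[-6.42262883e-05,  2.36505913e-01, -9.71630047e-01],
       [ 1.24855928e-03, -9.71629273e-01, -2.36505807e-01],
       [-9.99999218e-01, -1.22832761e-03, -2.32887512e-04]]), 'ft_force': array([-1.31196138, -0.49924488,  0.04992621]), 'wrist_torque': array([ 0.02623134, -0.00777643, -0.04531456]), 'grip_width': 0.08575965222196143}
```

View pics/top0.png

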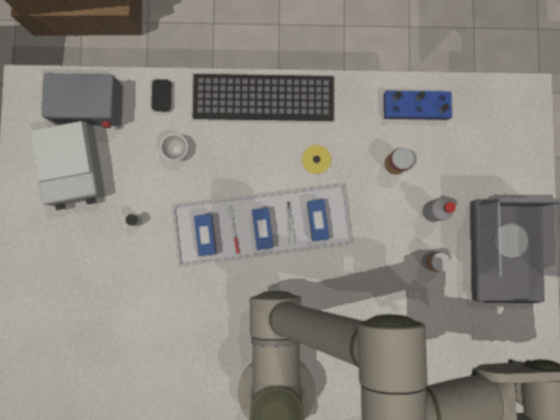

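View pics/side0.png

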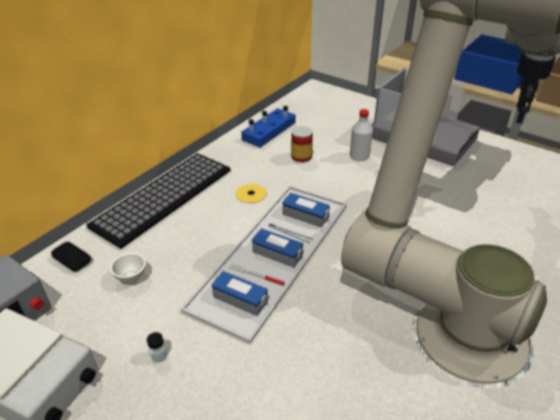

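Top view: three cases at about (205,235), (263,228) and (318,220), with the yellow disc at (316,159). The spatula is at (235,230) and the tweezers at (291,222). The side view shows the same layout, with every case flat.

```bash
cat > h.py <<'E'
import numpy as np, cv2
from rig import env, eyes
def ray(n,u,v,z):
    m=eyes.camera_model(n); f=210/np.tan(np.radians(m["vfov"]/2)); T=m["pose"]
    d=T[:3,:3]@np.array([(u-m["cx"])/f,-(v-m["cy"])/f,-1]); o=T[:3,3]
    return o+d*(z-o[2])/d[2]
def proj(n,p):
    m=eyes.camera_model(n); f=210/np.tan(np.radians(m["vfov"]/2)); T=m["pose"]
    c=T[:3,:3].T@(np.array(p)-T[:3,3]); return m["cx"]+f*c[0]/-c[2], m["cy"]-f*c[1]/-c[2]
def blobs(mask,amin):
    k,l,s,c=cv2.connectedComponentsWithStats(mask.astype(np.uint8))
    return [(s[i,4],l==i) for i in range(1,k) if s[i,4]>amin]
def lids(n,box,z=.051):
    im=cv2.imread(f"pics/{n}.png"); hsv=cv2.cvtColor(im,cv2.COLOR_BGR2HSV)
    m=(hsv[...,0]>100)&(hsv[...,0]<125)&(hsv[...,1]>130)&(hsv[...,2]>50)
    k=np.zeros_like(m); k[box[1]:box[3],box[0]:box[2]]=1; return hsv,m&k
E
python3 - <<'E'
from h import *
for n,box in(("top",(170,180,360,270)),("side",(180,180,350,340))):
    hsv,m=lids(n+"0",box)
    for a,b in blobs(m,60):
        ys,xs=np.nonzero(b); h=cv2.convexHull(np.c_[xs,ys].astype(np.int32))
        P=np.array([ray(n,*p[0],.051)[:2] for p in h],np.float32)*1000
        (c,s,an)=cv2.minAreaRect(P); print(n,a,"pix",xs.mean().round(1),ys.mean().round(1),np.round(c,1),np.round(s,1),round(an,1))
    y=(hsv[...,0]>20)&(hsv[...,0]<32)&(hsv[...,1]>130)&(hsv[...,2]>130)
    y[:, :200]=0
    for a,b in blobs(y,100):
        ys,xs=np.nonzero(b)
        h=cv2.convexHull(np.c_[xs,ys].astype(np.int32)); P=np.array([ray(n,*p[0],.003)[:2] for p in h],np.float32)*1000
        print(n,"yel",a,xs.mean(),ys.mean(),np.round(cv2.minEnclosingCircle(P)[0],1),cv2.minEnclosingCircle(P)[1])
# can/bystander rough
for nm,u,v,z in(("mortar",174,147,.045),("can",403,158,.095),("spat",239,245,.01),("spat2",231,207,.01),("tw",290,203,.01),("tw2",292,242,.01)): print(nm,ray("top",u,v,z)*1000)
E
```

```text
top yel 458 316.1834061135371 158.9061135371179 [ 694.4 -110.9] 40.00187683105469
side 338 pix 305.5 206.3 [ 494.6 -103.7] [114.9  50.8] 7.9
side 440 pix 277.0 244.3 [468.6  57.4] [115.9  50.5] 8.1
side 584 pix 239.2 289.9 [448.6 223.1] [117.4  49.8] 7.9
side yel 386 250.68911917098447 192.98445595854923 [ 686.3 -107.6] 42.113433837890625
mortar [716.4184277 312.701997   45.       ]
can [ 682.68356172 -353.05842825   95.        ]
spat [429.84349722 118.68277536  10.        ]
spat2 [543.42036192 144.62078583  10.        ]
tw [557.50142291 -32.46803566  10.        ]
tw2 [440.39665202 -39.51335676  10.        ]
```

```bash
python3 - <<'E'
from h import *
im=cv2.imread("pics/top0.png"); hsv=cv2.cvtColor(im,cv2.COLOR_BGR2HSV); print(hsv[235,196:216].tolist()[::4], hsv[245,200:212:4].tolist())
m=(hsv[...,0]>95)&(hsv[...,0]<130)&(hsv[...,1]>110)&(hsv[...,2]>30); k=np.zeros_like(m);k[190:265,180:345]=1
for a,b in blobs(m&k,30):
    ys,xs=np.nonzero(b); h=cv2.convexHull(np.c_[xs,ys].astype(np.int32))
    P=np.array([ray("top",*p[0],.051)[:2] for p in h],np.float32)*1000
    (c,s,an)=cv2.minAreaRect(P); print(a,"pix",xs.mean().round(1),ys.mean().round(1),np.round(c,1),np.round(s,1),round(an,1))
# tray outline in top
cv2.imwrite("pics/crops.png",np.vstack([cv2.resize(im[175:275,165:365],None,fx=4,fy=3,interpolation=cv2.INTER_CUBIC),cv2.resize(cv2.imread("pics/side0.png")[180:345,175:355],(800,300))[:300]]))
E
```

```text
[[110, 59, 130], [113, 19, 158], [17, 13, 180], [105, 7, 156], [110, 109, 115]] [[110, 112, 130], [109, 117, 126], [109, 119, 126]]
317 pix 317.6 220.2 [ 505.3 -112.6] [110.5  43.4] 8.3
267 pix 263.1 228.3 [479.   48.4] [110.3  40.7] 8.3
303 pix 205.1 234.6 [459.2 215.9] [110.7  43. ] 7.3
```

View pics/crops.png

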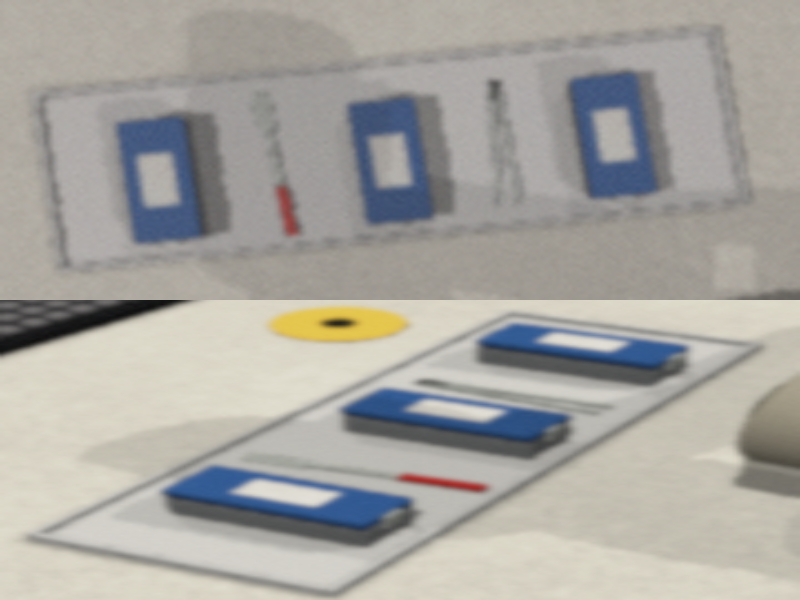

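```bash
python3 -m pendant '{"travel":[[19,32.5,-2],[19,32.5,-2],[19,32.5,-2],[19,32.5,-2],[19,32.5,-2],[19,32.5,-2],[19,32.5,-2],[19,32.5,-2],[19,32.5,-2],[19,32.5,-2],[19,32.5,-2],[19,32.5,-2],[19,32.5,-2],[19,32.5,-2],[19,32.5,-10],[19,32.5,-20],[19,32.5,-20],[19,32.5,-10],[0,0,0],[0,0,0]],"delta_rot":[[0,0,-0.0055],[0,0,-0.0055],[0,0,-0.0055],[0,0,-0.0055],[0,0,-0.0055],[0,0,-0.0055],[0,0,-0.0055],[0,0,-0.0055],[0,0,-0.0055],[0,0,-0.0055],[0,0,-0.0055],[0,0,-0.0055],[0,0,-0.0055],[0,0,-0.0055],[0,0,-0.0055],[0,0,-0.0055],[0,0,-0.0055],[0,0,-0.0055],[0,0,0],[0,0,0]]}' 85
python3 - <<'E'
from h import *
print(env.observe()["q"])
for n in("top","side"): cv2.imwrite(f"pics/{n}1.png",eyes.get_image(n)[:,:,::-1])
s=env.observe(); p=s["position"]; R=s["tool_rot"]; print(p,R)
ims=[]
for n in("top","side"):
    im=cv2.imread(f"pics/{n}1.png"); u,v=proj(n,p); print(n,u,v, [proj(n,p+R@np.array([-.013,d,0])) for d in(-.05,.05)])
    x0,y0=int(u)-50,int(v)-50; c=cv2.resize(im[y0:y0+100,x0:x0+100],(400,400),interpolation=cv2.INTER_CUBIC)
    ims.append(c); print(x0,y0)
cv2.imwrite("pics/tcp.png",np.hstack(ims))
E
```

```text
time_s: 1.77
position: [0.4712, 0.0506, 0.1433]
tool_rot: [[-0.002, 0.143, -0.99], [0.0, -0.99, -0.143], [-1.0, -0.001, 0.002]]
ft_force: [-0.6, -0.7, 0.7]
grip_width: 0.0849
[-8.22432555e+00  1.95668650e+01  9.41521578e+01 -5.22945409e-03
  6.64027923e+01  7.35683127e+01]
[0.47098469 0.04880556 0.14425281] [[-3.41740288e-04  1.39422131e-01 -9.90232979e-01]
 [-1.53055124e-04 -9.90233032e-01 -1.39422086e-01]
 [-9.99999930e-01  1.03914087e-04  3.59741793e-04]]
top 261.180986927734 229.6809878931742 [(np.float64(242.5916994444001), np.float64(231.88212313331587)), (np.float64(279.4286115727013), np.float64(227.0975155384701))]
211 179
side 277.74493468438686 210.7907440199587 [(np.float64(266.95894573754174), np.float64(218.8841738078693)), (np.float64(287.81898502241546), np.float64(194.64903816940915))]
227 160
```

View pics/tcp.png

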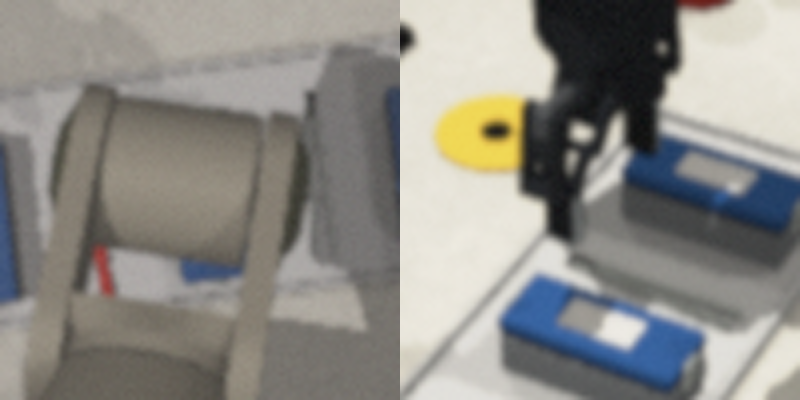

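The side view puts the fingertips (near one at about (267,218)) within 1–3 px of where kinematics says they are. I trust the side calibration and will use its case positions: mid case about (470,56) mm.

```bash
python3 -m pendant '{"travel":[[-1,7,-16],[0,0,-25],[0,0,-25],[0,0,-25],[0,0,-25],[0,0,-12],[0,0,-8],[0,0,0],[0,0,0],[0,0,0]],"delta_rot":[[0,0,0],[0,0,0],[0,0,0],[0,0,0],[0,0,0],[0,0,0],[0,0,0],[0,0,0],[0,0,0],[0,0,0]]}' 72
python3 - <<'E'
from h import *
s=env.observe(); print(s["position"],s["ft_force"],s["wrist_torque"])
cv2.imwrite("pics/side2.png",eyes.get_image("side")[:,:,::-1])
im=cv2.imread("pics/side2.png"); cv2.imwrite("pics/s2.png",cv2.resize(im[150:290,200:340],(560,560),interpolation=cv2.INTER_CUBIC))
E
```

```text
time_s: 2.7
position: [0.4708, 0.0557, 0.0093]
tool_rot: [[0.002, 0.139, -0.99], [-0.0, -0.99, -0.139], [-1.0, 0.001, -0.002]]
ft_force: [-0.5, -0.6, -0.2]
grip_width: 0.0724
[0.47081227 0.05569552 0.00929484] [-0.52779197 -0.58839015 -0.1952864 ] [ 0.05486474  0.00892337 -0.00393839]
```

View pics/s2.png

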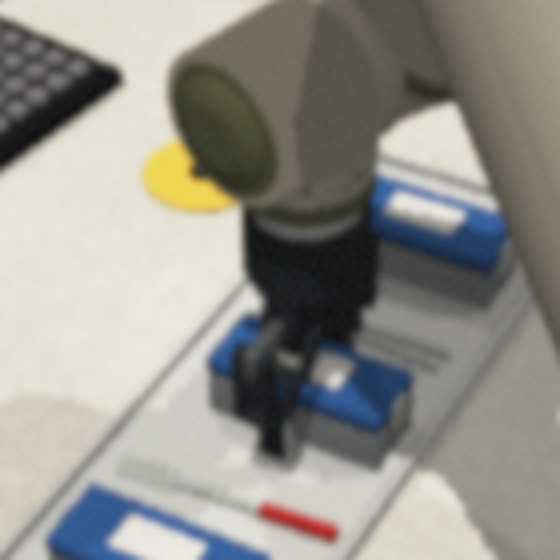

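The fingers straddle the mid case cleanly. The near finger at crop (275,455) is about 3–5 mm beyond mid-length, so I'll shift back 3 mm and grip at 40 N.

```bash
python3 -m pendant '{"travel":[[-3,0,0],[0,0,0]],"delta_rot":[[0,0,0],[0,0,0]]}' 72
python3 -m pendant '{"travel":[[0,0,0],[0,0,0],[0,0,0],[0,0,0],[0,0,0],[0,0,0]],"delta_rot":[[0,0,0],[0,0,0],[0,0,0],[0,0,0],[0,0,0],[0,0,0]]}' 30 40
python3 -m pendant '{"travel":[[0,0,5],[0,0,10],[0,0,20],[0,0,25],[0,0,25],[0,0,25],[0,0,10],[0,0,0],[0,0,0],[0,0,0],[0,0,0],[0,0,0]],"delta_rot":[[0,0,0],[0,0,0],[0,0,0],[0,0,0],[0,0,0],[0,0,0],[0,0,0],[0,0,0],[0,0,0],[0,0,0],[0,0,0],[0,0,0]]}'
cat > r.py <<'E'
from h import *
s=env.observe(); R=s["tool_rot"]; y=-R[:,1]; print(s["time_s"],"pos",s["position"].round(4),"F",s["ft_force"].round(2),"T",s["wrist_torque"].round(4),"My",round(float(s["wrist_torque"]@y),4),"w",s["grip_width"].round(4),"tilt z",np.round(R[2],3))
E
python3 r.py
```

```text
time_s: 2.92
position: [0.4669, 0.0562, 0.0088]
tool_rot: [[0.001, 0.139, -0.99], [-0.0, -0.99, -0.139], [-1.0, 0.0, -0.0]]
ft_force: [0.4, -0.3, -0.4]
grip_width: 0.0718
time_s: 3.42
position: [0.4679, 0.0558, 0.0089]
tool_rot: [[0.002, 0.139, -0.99], [-0.001, -0.99, -0.139], [-1.0, 0.001, -0.002]]
ft_force: [-0.5, -4.7, 7.6]
grip_width: 0.0497
time_s: 4.42
position: [0.4668, 0.0562, 0.1273]
tool_rot: [[-0.002, 0.139, -0.99], [0.0, -0.99, -0.139], [-1.0, -0.001, 0.002]]
ft_force: [0.1, 0.1, -3.6]
grip_width: 0.0496Traceback (most recent call last):
  File "r.py", line 2, in <module>
    s=env.observe(); R=s["tool_rot"]; y=-R[:,1]; print(s["time_s"],"pos",s["position"].round(4),"F",s["ft_force"].round(2),"T",s["wrist_torque"].round(4),"My",round(float(s["wrist_torque"]@y),4),"w",s["grip_width"].round(4),"tilt z",np.round(R[2],3))
                                                                                                                                                                                                       ^^^^^^^^^^^^^^^^^^^^^
AttributeError: 'float' object has no attribute 'round'
```

```bash
sed -i 's/s\["grip_width"\].round(4)/round(float(s["grip_width"]),4)/' r.py; python3 r.py
python3 -m pendant '{"travel":[[0,0,0],[0,0,0],[0,0,0],[0,0,0],[0,0,0],[0,0,0],[0,0,0],[0,0,0],[0,0,0],[0,0,0],[0,0,0],[0,0,0],[0,0,0],[0,0,0],[0,0,0],[0,0,0],[0,0,0],[0,0,0],[0,0,0],[0,0,0]],"delta_rot":[[-0.0104,0.0743,0],[-0.0104,0.0743,0],[-0.0104,0.0743,0],[-0.0104,0.0743,0],[0,0,0],[0,0,0],[0,0,0],[0,0,0],[0,0,0],[0,0,0],[0,0,0],[0.0104,-0.0743,0],[0.0104,-0.0743,0],[0.0104,-0.0743,0],[0.0104,-0.0743,0],[0,0,0],[0,0,0],[0,0,0],[0,0,0],[0,0,0]]}'
python3 r.py
python3 -m pendant '{"travel":[[0,0,0],[0,0,0],[0,0,0],[0,0,0],[0,0,0],[0,0,0],[0,0,0],[0,0,0],[0,0,0],[0,0,0],[0,0,0],[0,0,0],[0,0,0],[0,0,0],[0,0,0],[0,0,0],[0,0,0],[0,0,0],[0,0,0],[0,0,0]],"delta_rot":[[0.0104,-0.0743,0],[0.0104,-0.0743,0],[0.0104,-0.0743,0],[0.0104,-0.0743,0],[0,0,0],[0,0,0],[0,0,0],[0,0,0],[0,0,0],[0,0,0],[0,0,0],[-0.0104,0.0743,0],[-0.0104,0.0743,0],[-0.0104,0.0743,0],[-0.0104,0.0743,0],[0,0,0],[0,0,0],[0,0,0],[0,0,0],[0,0,0]]}'
python3 r.py
```

```text
4.4167 pos [0.4668 0.0562 0.1273] F [ 0.15  0.1  -3.65] T [-0.0259  0.0451  0.0764] My 0.0484 w 0.0496 tilt z [-1.    -0.001  0.002]
time_s: 6.08
position: [0.4677, 0.0562, 0.128]
tool_rot: [[-0.001, 0.139, -0.99], [-0.0, -0.99, -0.139], [-1.0, -0.0, 0.001]]
ft_force: [-0.3, -0.0, -3.7]
grip_width: 0.0498
6.0833 pos [0.4677 0.0562 0.128 ] F [-0.33 -0.   -3.66] T [-0.0642  0.0512  0.0392] My 0.0597 w 0.0498 tilt z [-1.    -0.     0.001]
time_s: 7.75
position: [0.4667, 0.0561, 0.1283]
tool_rot: [[0.001, 0.139, -0.99], [0.0, -0.99, -0.139], [-1.0, -0.0, -0.001]]
ft_force: [0.0, -0.6, -4.4]
grip_width: 0.0496
7.75 pos [0.4667 0.0561 0.1283] F [ 0.02 -0.55 -4.4 ] T [ 0.026   0.0134 -0.0133] My 0.0096 w 0.0496 tilt z [-1.    -0.    -0.001]
```

The readings are noisy, so I'll average several per pose, using camera calls as 0.05 s ticks.

```bash
cat > avg.py <<'E'
from h import *
L=[]
for i in range(8):
    s=env.observe(); L.append(np.r_[s["ft_force"],s["wrist_torque"],s["wrist_torque"]@-s["tool_rot"][:,1]]); eyes.get_image("side")
L=np.array(L); print(s["time_s"],"F",L.mean(0)[:3].round(2),"My %.4f sd %.4f"%(L[:,6].mean(),L[:,6].std()),L[:,6].round(3),"pos",s["position"].round(4),"tilt",s["tool_rot"][2].round(3))
E
python3 avg.py
python3 -m pendant '{"travel":[[0,0,0],[0,0,0],[0,0,0],[0,0,0],[0,0,0],[0,0,0],[0,0,0],[0,0,0],[0,0,0],[0,0,0],[0,0,0],[0,0,0],[0,0,0],[0,0,0],[0,0,0],[0,0,0],[0,0,0],[0,0,0]],"delta_rot":[[-0.0104,0.0743,0],[-0.0104,0.0743,0],[-0.0104,0.0743,0],[-0.0104,0.0743,0],[0,0,0],[0,0,0],[0,0,0],[0,0,0],[0,0,0],[0,0,0],[0,0,0],[0.0104,-0.0743,0],[0.0104,-0.0743,0],[0.0104,-0.0743,0],[0.0104,-0.0743,0],[0,0,0],[0,0,0],[0,0,0]]}' >/dev/null
python3 avg.py
```

```text
8.1 F [ 0.09 -0.04 -4.21] My 0.0283 sd 0.0345 [ 0.01   0.001  0.079  0.047  0.075  0.01  -0.026  0.031] pos [0.4672 0.0561 0.1282] tilt [-1. -0. -0.]
10.0 F [ 0.03  0.2  -3.67] My 0.0160 sd 0.0298 [ 0.004 -0.01   0.044  0.056  0.004  0.045  0.023 -0.038] pos [0.4674 0.0562 0.128 ] tilt [-1.    -0.     0.001]
```

Mid averages 0.028 against 0.016 N·m at opposite ends, where about 0.13 would mean a ball. It is silent, so I'll lay it back and go to the right case.

```bash
python3 -m pendant '{"travel":[[0,0,-20],[0,0,-25],[0,0,-25],[0,0,-20],[0,0,-12],[0,0,-8],[0,0,-5],[0,0,-3],[0,0,-1.5],[0,0,0],[0,0,0],[0,0,0]],"delta_rot":[[0,0,0],[0,0,0],[0,0,0],[0,0,0],[0,0,0],[0,0,0],[0,0,0],[0,0,0],[0,0,0],[0,0,0],[0,0,0],[0,0,0]]}'
python3 -m pendant '{"travel":[[0,0,0],[0,0,0],[0,0,0],[0,0,0]],"delta_rot":[[0,0,0],[0,0,0],[0,0,0],[0,0,0]]}' 72
python3 -m pendant '{"travel":[[0,0,10],[0,0,25],[0,0,30],[0,0,30],[0,0,25],[0,0,5],[0,0,0]],"delta_rot":[[0,0,0],[0,0,0],[0,0,0],[0,0,0],[0,0,0],[0,0,0],[0,0,0]]}'
python3 - <<'E'
from h import *
cv2.imwrite("pics/side3.png",eyes.get_image("side")[:,:,::-1])
hsv,m=lids("side3",(180,180,350,340))
n="side"
for a,b in blobs(m,60):
        ys,xs=np.nonzero(b); h=cv2.convexHull(np.c_[xs,ys].astype(np.int32))
        P=np.array([ray(n,*p[0],.051)[:2] for p in h],np.float32)*1000
        (c,s,an)=cv2.minAreaRect(P); print(n,a,"pix",xs.mean().round(1),ys.mean().round(1),np.round(c,1),np.round(s,1),round(an,1))
E
```

```text
time_s: 11.05
position: [0.4675, 0.0561, 0.0092]
tool_rot: [[0.001, 0.139, -0.99], [-0.0, -0.99, -0.139], [-1.0, 0.0, -0.001]]
ft_force: [-1.0, 0.1, -4.3]
grip_width: 0.0494
time_s: 11.38
position: [0.4675, 0.0561, 0.009]
tool_rot: [[0.001, 0.139, -0.99], [-0.0, -0.99, -0.139], [-1.0, 0.0, -0.001]]
ft_force: [0.2, 0.5, 0.9]
grip_width: 0.072
time_s: 11.97
position: [0.4679, 0.0561, 0.1352]
tool_rot: [[0.004, 0.139, -0.99], [-0.0, -0.99, -0.139], [-1.0, 0.001, -0.004]]
ft_force: [0.6, -0.1, -0.5]
grip_width: 0.0721
side 279 pix 308.9 207.6 [ 492.2 -103.2] [111.4  49.4] 8.0
side 447 pix 274.9 247.0 [467.2  67.8] [115.9  50.3] 7.9
side 575 pix 239.2 290.0 [448.6 223.3] [117.3  49.3] 8.2
```

The mid case now measures 10 mm farther in +y in the side view, yet the pads must have centred it at y=56. The side view is therefore biased and the top view was right across the case, so I'll use the top estimate for the right case: about (502,−112).

```bash
python3 -m pendant '{"travel":[[5,-25,0],[7,-35,0],[7,-35,0],[7,-35,0],[5,-25,0],[3,-13,-5],[0,0,-25],[0,0,-30],[0,0,-30],[0,0,-20],[0,0,-10],[0,0,-6],[0,0,0],[0,0,0]],"delta_rot":[[0,0,0],[0,0,0],[0,0,0],[0,0,0],[0,0,0],[0,0,0],[0,0,0],[0,0,0],[0,0,0],[0,0,0],[0,0,0],[0,0,0],[0,0,0],[0,0,0]]}'
python3 - <<'E'
from h import *
cv2.imwrite("pics/side4.png",eyes.get_image("side")[:,:,::-1])
im=cv2.imread("pics/side4.png"); cv2.imwrite("pics/s4.png",cv2.resize(im[165:285,220:380],(800,600),interpolation=cv2.INTER_CUBIC))
E
```

```text
time_s: 13.18
position: [0.5015, -0.1117, 0.0081]
tool_rot: [[0.001, 0.14, -0.99], [-0.0, -0.99, -0.14], [-1.0, 0.0, -0.001]]
ft_force: [0.3, -0.1, -0.5]
grip_width: 0.0718
```

View pics/s4.png

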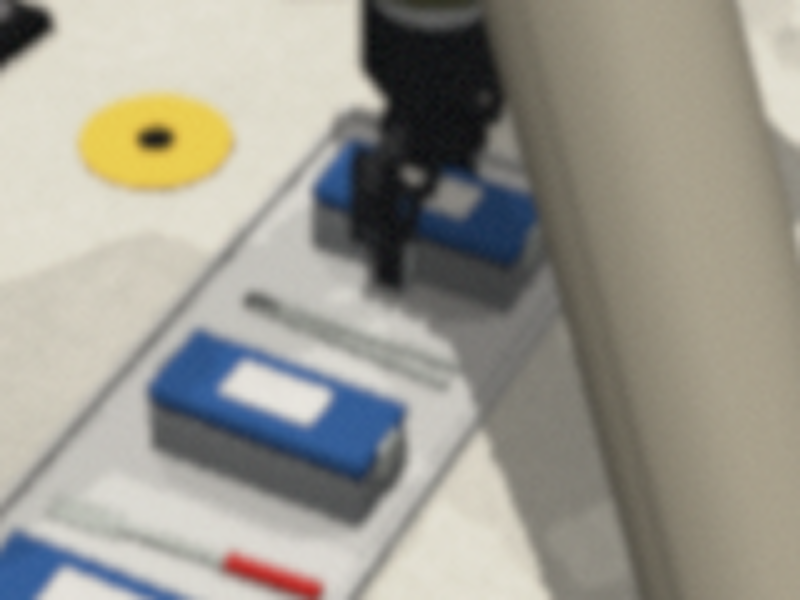

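The fingers straddle the right case near mid-length, tip at crop (385,285). The mid case lies flat, with the spatula and tweezers untouched. Gripping now.

```bash
python3 -m pendant '{"travel":[[-2,0,0],[0,0,0],[0,0,0],[0,0,0],[0,0,0],[0,0,0]],"delta_rot":[[0,0,0],[0,0,0],[0,0,0],[0,0,0],[0,0,0],[0,0,0]]}' 30 40
python3 -m pendant '{"travel":[[0,0,5],[0,0,10],[0,0,20],[0,0,25],[0,0,25],[0,0,25],[0,0,10],[0,0,0]],"delta_rot":[[0,0,0],[0,0,0],[0,0,0],[0,0,0],[0,0,0],[0,0,0],[0,0,0],[0,0,0]]}'
python3 -m pendant '{"travel":[[0,0,0],[0,0,0],[0,0,0],[0,0,0],[0,0,0],[0,0,0],[0,0,0],[0,0,0],[0,0,0],[0,0,0],[0,0,0],[0,0,0],[0,0,0],[0,0,0],[0,0,0],[0,0,0],[0,0,0],[0,0,0],[0,0,0]],"delta_rot":[[-0.0104,0.0743,0],[-0.0104,0.0743,0],[-0.0104,0.0743,0],[-0.0104,0.0743,0],[0,0,0],[0,0,0],[0,0,0],[0,0,0],[0,0,0],[0,0,0],[0,0,0],[0.0104,-0.0743,0],[0.0104,-0.0743,0],[0.0104,-0.0743,0],[0.0104,-0.0743,0],[0,0,0],[0,0,0],[0,0,0],[0,0,0]]}'
python3 avg.py
python3 -m pendant '{"travel":[[0,0,0],[0,0,0],[0,0,0],[0,0,0],[0,0,0],[0,0,0],[0,0,0],[0,0,0],[0,0,0],[0,0,0],[0,0,0],[0,0,0],[0,0,0],[0,0,0],[0,0,0],[0,0,0],[0,0,0],[0,0,0],[0,0,0]],"delta_rot":[[0.0104,-0.0743,0],[0.0104,-0.0743,0],[0.0104,-0.0743,0],[0.0104,-0.0743,0],[0,0,0],[0,0,0],[0,0,0],[0,0,0],[0,0,0],[0,0,0],[0,0,0],[-0.0104,0.0743,0],[-0.0104,0.0743,0],[-0.0104,0.0743,0],[-0.0104,0.0743,0],[0,0,0],[0,0,0],[0,0,0],[0,0,0]]}'
python3 avg.py
```

```text
time_s: 13.73
position: [0.4998, -0.1125, 0.009]
tool_rot: [[0.002, 0.139, -0.99], [-0.002, -0.99, -0.139], [-1.0, 0.002, -0.002]]
ft_force: [-0.7, -2.2, 5.9]
grip_width: 0.0496
time_s: 14.4
position: [0.5, -0.112, 0.1308]
tool_rot: [[0.005, 0.14, -0.99], [-0.002, -0.99, -0.14], [-1.0, 0.003, -0.004]]
ft_force: [-0.3, -0.5, -3.4]
grip_width: 0.05
time_s: 15.98
position: [0.4997, -0.1119, 0.1276]
tool_rot: [[-0.001, 0.14, -0.99], [-0.0, -0.99, -0.14], [-1.0, 0.0, 0.001]]
ft_force: [0.9, 0.0, -2.6]
grip_width: 0.0497
16.3333 F [ 0.12  0.38 -3.39] My 0.0736 sd 0.0181 [0.061 0.061 0.098 0.11  0.06  0.064 0.062 0.074] pos [ 0.4993 -0.1118  0.1276] tilt [-1. -0.  0.]
time_s: 17.97
position: [0.4987, -0.1118, 0.1276]
tool_rot: [[0.001, 0.139, -0.99], [0.001, -0.99, -0.139], [-1.0, -0.0, -0.001]]
ft_force: [0.2, 0.1, -3.6]
grip_width: 0.0496
18.3167 F [ 0.44  0.   -3.63] My -0.0586 sd 0.0143 [-0.071 -0.034 -0.057 -0.073 -0.052 -0.079 -0.059 -0.043] pos [ 0.4991 -0.1119  0.1278] tilt [-1.  0. -0.]
```

The right case shifts by +0.074 and −0.059 N·m at the two ends, so it rattles and the grip is well centred. I'll run the ball through two more full cycles.

```bash
python3 -m pendant '{"travel":[[0,0,0],[0,0,0],[0,0,0],[0,0,0],[0,0,0],[0,0,0],[0,0,0],[0,0,0],[0,0,0],[0,0,0],[0,0,0],[0,0,0],[0,0,0],[0,0,0],[0,0,0],[0,0,0],[0,0,0],[0,0,0],[0,0,0],[0,0,0]],"delta_rot":[[-0.0104,0.0743,0],[-0.0104,0.0743,0],[-0.0104,0.0743,0],[-0.0104,0.0743,0],[0,0,0],[0,0,0],[0,0,0],[0,0,0],[0,0,0],[0,0,0],[0,0,0],[0,0,0],[0.0104,-0.0743,0],[0.0104,-0.0743,0],[0.0104,-0.0743,0],[0.0104,-0.0743,0],[0.0104,-0.0743,0],[0.0104,-0.0743,0],[0.0104,-0.0743,0],[0.0104,-0.0743,0]]}'
python3 -m pendant '{"travel":[[0,0,0],[0,0,0],[0,0,0],[0,0,0],[0,0,0],[0,0,0],[0,0,0],[0,0,0],[0,0,0],[0,0,0],[0,0,0],[0,0,0],[0,0,0],[0,0,0],[0,0,0],[0,0,0],[0,0,0],[0,0,0],[0,0,0],[0,0,0]],"delta_rot":[[0,0,0],[0,0,0],[0,0,0],[0,0,0],[0,0,0],[0,0,0],[0,0,0],[0,0,0],[-0.0104,0.0743,0],[-0.0104,0.0743,0],[-0.0104,0.0743,0],[-0.0104,0.0743,0],[-0.0104,0.0743,0],[-0.0104,0.0743,0],[-0.0104,0.0743,0],[-0.0104,0.0743,0],[0,0,0],[0,0,0],[0,0,0],[0,0,0]]}'
python3 -m pendant '{"travel":[[0,0,0],[0,0,0],[0,0,0],[0,0,0],[0,0,0],[0,0,0],[0,0,0],[0,0,0],[0,0,0],[0,0,0],[0,0,0],[0,0,0]],"delta_rot":[[0,0,0],[0,0,0],[0,0,0],[0,0,0],[0.0104,-0.0743,0],[0.0104,-0.0743,0],[0.0104,-0.0743,0],[0.0104,-0.0743,0],[0,0,0],[0,0,0],[0,0,0],[0,0,0]]}'
python3 avg.py
python3 -m pendant '{"travel":[[0,0,0],[0,0,0],[0,0,0],[0,0,0],[0,0,0],[0,0,0],[0,0,0],[0,0,0],[0,0,0],[0,0,0],[0,0,0],[0,0,0],[0,0,0],[0,0,0],[0,0,0],[0,0,0],[0,0,0],[0,0,0],[0,0,0],[0,0,0]],"delta_rot":[[0.0104,-0.0743,0],[0.0104,-0.0743,0],[0.0104,-0.0743,0],[0.0104,-0.0743,0],[0,0,0],[0,0,0],[0,0,0],[0,0,0],[0,0,0],[0,0,0],[0,0,0],[0,0,0],[-0.0104,0.0743,0],[-0.0104,0.0743,0],[-0.0104,0.0743,0],[-0.0104,0.0743,0],[0,0,0],[0,0,0],[0,0,0],[0,0,0]]}'
python3 avg.py
```

```text
time_s: 20.03
position: [0.499, -0.1119, 0.1282]
tool_rot: [[0.296, 0.139, -0.945], [0.04, -0.99, -0.133], [-0.954, 0.001, -0.299]]
ft_force: [0.9, 0.3, -3.7]
grip_width: 0.0494
time_s: 21.7
position: [0.4988, -0.1119, 0.128]
tool_rot: [[-0.291, 0.139, -0.946], [-0.041, -0.99, -0.133], [-0.956, -0.0, 0.294]]
ft_force: [0.5, -0.4, -3.7]
grip_width: 0.0497
time_s: 22.7
position: [0.4997, -0.1119, 0.1276]
tool_rot: [[-0.001, 0.14, -0.99], [-0.0, -0.99, -0.14], [-1.0, 0.0, 0.001]]
ft_force: [0.9, 0.7, -3.1]
grip_width: 0.0496
23.05 F [ 0.19  0.24 -3.41] My 0.0651 sd 0.0279 [0.086 0.048 0.017 0.066 0.089 0.109 0.07  0.037] pos [ 0.4993 -0.1118  0.1276] tilt [-1. -0.  0.]
time_s: 24.77
position: [0.4987, -0.1118, 0.1277]
tool_rot: [[0.001, 0.139, -0.99], [0.001, -0.99, -0.139], [-1.0, -0.0, -0.001]]
ft_force: [-0.8, -0.1, -3.7]
grip_width: 0.0495
25.1167 F [ 0.1  -0.27 -3.65] My -0.0353 sd 0.0340 [-0.023  0.017 -0.038  0.01  -0.09  -0.05  -0.04  -0.069] pos [ 0.4992 -0.1119  0.1278] tilt [-1.  0. -0.]
```

Confirmed again, so now I'll carry it to the disc.

```bash
python3 -m pendant '{"travel":[[4,0,2],[8,0,2],[14,0,2],[18,0.5,2],[20,0.5,0],[21,0.5,0],[21,0.5,0],[20,0,0],[18,0,0],[16,0,0],[13,0,0],[9,0,0],[6,0,0],[3,0,0],[0,0,0],[0,0,0],[0,0,0],[0,0,0],[0,0,0],[0,0,0]],"delta_rot":[[0,0,0],[0,0,0],[0,0,0],[0,0,0],[0,0,0],[0,0,0],[0,0,0],[0,0,0],[0,0,0],[0,0,0],[0,0,0],[0,0,0],[0,0,0],[0,0,0],[0,0,0],[0,0,0],[0,0,0],[0,0,0],[0,0,0],[0,0,0]]}'
python3 - <<'E'
from h import *
for n in("top","side"): cv2.imwrite(f"pics/{n}5.png",eyes.get_image(n)[:,:,::-1])
a=cv2.imread("pics/side5.png")[110:310,170:370]; b=cv2.imread("pics/top5.png")[110:275,165:365]
cv2.imwrite("pics/fin.png",np.hstack([cv2.resize(a,(400,400)),cv2.resize(b,(400,400))]))
s=env.observe(); print(s["position"],s["q"].round(1)); p=s["position"]
print([proj("side",p+np.array([.0,0,.019])),proj("side",[.69,-.11,.003]),proj("side",[.694,-.111,.003]),proj("side",[.686,-.108,.003])])
E
```

```text
time_s: 26.83
position: [0.6901, -0.1099, 0.1359]
tool_rot: [[0.0, 0.139, -0.99], [-0.0, -0.99, -0.139], [-1.0, 0.0, -0.0]]
ft_force: [0.5, 0.2, -2.9]
grip_width: 0.0497
[ 0.69015809 -0.10988288  0.1358297 ] [-18.7  41.   55.6  -0.   83.4  63.3]
[(np.float64(247.47137121062732), np.float64(146.96308741607817)), (np.float64(250.0503228771291), np.float64(191.88275309107635)), (np.float64(249.18953833784707), np.float64(191.21814867372333)), (np.float64(250.69510385924727), np.float64(192.72134000216386))]
```

View pics/fin.png

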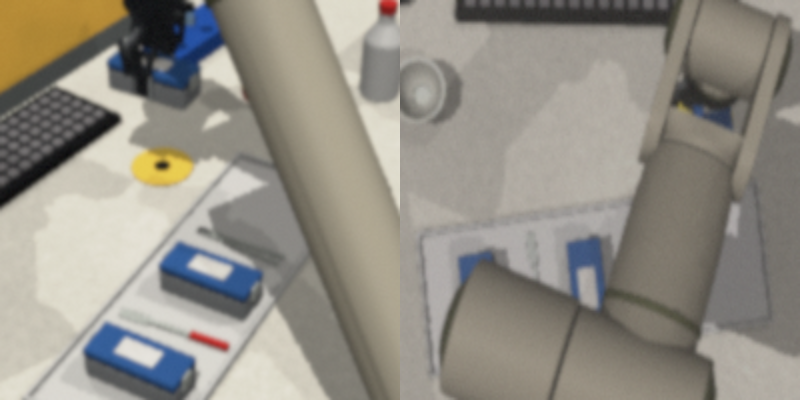

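The held case sits at crop (155,78), within 2 px of its predicted place, level and directly above the disc, whose dot is at crop (163,165). The other two cases, the spatula and the tweezers lie undisturbed in the tray.

```bash
python3 avg.py; python3 -c "
from rig import env,close_job
s=env.observe();print(s['time_s'],abs(s['qvel']).max(),s['grip_width']);print(close_job())"
```

```text
27.2833 F [ 0.15 -0.18 -3.39] My -0.0497 sd 0.0413 [-0.076  0.027 -0.056 -0.01  -0.058 -0.052 -0.049 -0.124] pos [ 0.6902 -0.1099  0.1357] tilt [-1. -0. -0.]
27.3333 0.09512114742994242 0.04972625388199155
the job is handed in; nothing more can be done
None
```

The right case is the one with the loose ball, and I handed in the job holding it over the yellow disc at 27.3 s of the 72 s allowed.

- **Mid case (silent):** I tilted it 0.3 rad both ways. The wrist moment differed by only 0.01 N·m between the two ends on averaged readings (single readings were too noisy to use). I then laid it flat back in the tray.
- **Right case (rattles):** The moment shifted to +0.07 and −0.06 N·m at the two ends, as expected for the ball. I then ran the ball to both ends two more times; averages after that were +0.065 and −0.035. I did not need to lift the left case.
- **Final pose:** The case is level and still, gripped at 40 N, at x = 0.690, y = −0.110. Its underside is about 13 cm above the bench.
- **Bystanders:** In the last pictures the other two cases, the spatula and the tweezers lay flat in the tray. The right-hand bench items were partly hidden by the arm and I did not check each one separately.

**Disagreements:**
- The two cameras disagreed by about 10 mm on the cases and 8 mm on the disc. I aimed at the middle for the disc, so centring is good to about 5 mm.
- The mid case ended up about 8–10 mm sideways from where it started, because the jaws closed on it off-centre. It is still inside the tray.

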